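Ramp up the carrier gas on the arc touch slider

ROBOT

A 7-joint arm with a two-finger parallel gripper is mounted at the origin on the work surface. World frame = base frame: x ahead of the robot, y to its left, z up, the work surface at z = 0. Lengths are in m, angles in rad, forces in N, time in s.
With the tool pointing down it reaches from about 0.4 to 0.875 m from the base axis. Payload 19.3 kg.
Tool frame: the origin (TCP) lies at the very end of the fingers, on their centre line; the grasp point (between the pads) lies 19 mm behind it; z points along the fingers, y is the direction in which the jaws open and shut (so a half turn about z gives the same grasp; the last joint's range is limited). The gripper opens to 85 mm and grips with 20 to 120 N. Pads are 22 mm wide; open, the fingers measure 114 mm over their backs; the gripper's body (76 mm by 85 mm) begins 54 mm behind the grasp point. The pads swing forward as they close: fully open they stand 13 mm farther back than shut.
Start: joints at [-1.225, 0.521, -0.036, 1.599, 0.021, 1.021, -0.113], TCP at [0.252, 0.572, 0.231] pointing down, gripper open.
Joint ranges: [-2.91, 2.91], [-0.3, 2.13], [-1.5, 1.42], [0.17, 2.43], [-1.26, 4.41], [0.16, 1.93], [-2.52, 2.52]. Speed limits (rad/s): [1.89, 1.89, 2.39, 2.39, 3.01, 3.01, 3.01].

INTERFACE

Orientations are given as [roll, pitch, yaw] about the fixed x, y, z axes, in that order (R = Rz(yaw) Ry(pitch) Rx(roll)).
In Python, from workcell import bot, vision, job_done gives the robot as it stands.
- The arm moves only by the tool arm_command, never from a script. Its arguments are lists of equal length, an entry for each row: "gripper": the finger opening in cm, from 0 to 8.54; "slide": the shift along the tool's x, y, z in cm, a list of three; "turn": the turn, a rotation vector about the tool's x, y, z in degrees, a list of three. A call has 1 to 5 rows; each row is the pose to reach, as a shift and turn from the pose commanded when the call began, along the tool's axes at that moment; what a row does not reach only later rows make up. A row lasts 1/8 s, in which the tool goes at most 62.5 mm and 10.7 degrees, less where a joint would pass 70% of its speed; a pose out of reach is approached as far as the arm can. A call with a gripper value outside its range is refused whole. The fingers move at their own pace and stop on an object; "force" is the grip in N (left out, the last holds). Time passes only in rows, so rows that repeat a pose let the fingers close. It gives the time, the measured TCP pose, the force and the opening at its end, in the units of the state.
- bot.observe(): the state, without advancing time (a new reading comes with each control period).
- vision.grab_frame(name): name is "side" or "top" or "wrist"; returns the picture (420x560x3 uint8, blue, green, red); there is no depth.
- vision.camera_model(name): a dict with "mtx" (3x3 intrinsics, pixels), "k1" (the pictures are not rectified: a ray, as slopes to the right and down, at radius r is drawn at 1 + k1 r^2 times it, then the intrinsics apply), "T" (4x4, takes a point from camera to world coordinates). Camera axes: x right, y down, z forward; pixel columns grow to the right and rows downward; lengths in m; the calibration is good to about 2 mm. A picture is of the moment at which its call begins: read the wrist's pose just before it. camera_model takes no time and is no camera call; for the wrist camera it gives the pose at the moment of the call.
- job_done(): hands the job in, once; it reports no verdict.
The state is a dict: "clock": time; "qpos": joint angles; "qd": joint speeds; "joint_efforts": joint torques, N m; "position": TCP position; "tool_rot": TCP orientation; "force": force on the tool from outside, world axes, zero at the start; "moment": the same for the moment, N m; "grip_width": finger opening in m.
Only numpy, scipy, OpenCV 4.12 (cv2) and the standard library are available. Lean on these libraries where they do the work, as an engineer would, in place of code of your own. Each camera call takes 0.05 s, during which the arm holds its last target. There are 200 camera calls.

TASK

Ramp the carrier gas up to full flow on the blue gas controller: with closed fingertips pointing down, touch the blue dot of its arc track and slide lightly along the track over each white dot in turn to the green dot, pressing only a few millimetres into its springs, not hard. Finish holding: the program ends with the fingertips still resting lightly on the green dot. Grasp or lift nothing, do not press the red stop key or touch the white controller, and leave the controller and everything around it where they stand.

Things in the scene. Friction and masses are not known exactly. Their poses are not given: they have to be found in the camera images.
- carrier: carrier-gas controller: loose desk unit with a BLUE housing on rubber feet, 150 (x) x 200 (y) x 30 mm high, about 1.2 kg. Origin: centre of its underside; z up, x towards the side where the arc track bulges, y towards the blue-dot end. Its dark grey arc touch track stands 12 mm proud, its top 42 mm above the table.
- carrier_track: arc touch track of the blue controller: flat smooth band 30 mm wide, centre-line radius 75 mm about the red key, 7 dots along it 25 degrees (32 mm) apart. Spring-mounted, sinks straight down as one piece: 1 N starts it, 4 N sinks it 4 mm, 7 N 8 mm to a hard stop. Origin: straight above the controller's origin, at the track's top.
- carrier_dot1 (a point): blue controller, first dot: the big blue dot (19 mm across); the point is the dot's centre on the track's top face and sinks with it
- carrier_dot2 (a point): blue controller, second dot: small white dot (12 mm); the point is the dot's centre on the track's top face and sinks with it
- carrier_dot3 (a point): blue controller, third dot: small white dot (12 mm); the point is the dot's centre on the track's top face and sinks with it
- carrier_dot4 (a point): blue controller, fourth dot: small white dot (12 mm); the point is the dot's centre on the track's top face and sinks with it
- carrier_dot5 (a point): blue controller, fifth dot: small white dot (12 mm); the point is the dot's centre on the track's top face and sinks with it
- carrier_dot6 (a point): blue controller, sixth dot: small white dot (12 mm); the point is the dot's centre on the track's top face and sinks with it
- carrier_dot7 (a point): blue controller, seventh and last dot: the big green dot (19 mm); the point is the dot's centre on the track's top face and sinks with it
- carrier_stop (a joint): red round stop key of the blue controller (26 mm across, 6 mm proud of the housing, at the centre of the arc): 0 = up, 0.005 m = fully pressed, about 0.6 to 3.6 N. Not to be pressed.
- makeup: the other controller, same shape and dots but a WHITE housing: not to be touched. Origin: centre of its underside.
- vial_a: loose amber glass vial with red cap, 23 mm diameter, 71 mm high, standing between the controllers; origin: centre of its underside
- vial_b: loose amber glass vial with silver cap, same size, standing between the controllers; origin: centre of its underside
- wrench: loose steel wrench 150 mm long lying in front of the robot; origin: centre of its underside
- beaker: loose glass beaker, 68 mm diameter, 85 mm high, outside the controllers to the left or right; origin: centre of its underside
- wash_bottle: loose white bottle with red cap, 60 mm diameter, 120 mm high, outside the controllers to the left or right; origin: centre of its underside
Not all that is in view belongs to the job. Of the things that look like the carrier, the largest one is meant.

How it is judged:
On the way, in this order (a step that is already met when the one before it is completed fails the run):
1. fingertips touch the track at the first dot (contact force between the fingers and carrier_track above 0.3 N and horizontal distance between the grasp point and carrier_dot1 below 0.012 m), for 0.1 s.
2. fingertips touch the track at the second dot (contact force between the fingers and carrier_track above 0.3 N and horizontal distance between the grasp point and carrier_dot2 below 0.012 m), for 0.1 s.
3. fingertips touch the track at the third dot (contact force between the fingers and carrier_track above 0.3 N and horizontal distance between the grasp point and carrier_dot3 below 0.012 m), for 0.1 s.
4. fingertips touch the track at the fourth dot (contact force between the fingers and carrier_track above 0.3 N and horizontal distance between the grasp point and carrier_dot4 below 0.012 m), for 0.1 s.
5. fingertips touch the track at the fifth dot (contact force between the fingers and carrier_track above 0.3 N and horizontal distance between the grasp point and carrier_dot5 below 0.012 m), for 0.1 s.
6. fingertips touch the track at the sixth dot (contact force between the fingers and carrier_track above 0.3 N and horizontal distance between the grasp point and carrier_dot6 below 0.012 m), for 0.1 s.
7. fingertips touch the track at the seventh and last dot (contact force between the fingers and carrier_track above 0.3 N and horizontal distance between the grasp point and carrier_dot7 below 0.012 m), for 0.1 s.
At the end, for the whole second after the job is handed in: Fingertips rest on the green dot (grasp point within 12 mm of it seen from above) with 0.3 to 15 N on the track; stop key up (under 2 mm); blue controller still, level (0.1 rad) and within 15 mm of its start, white one within 10 mm, vials, wrench, beaker and bottle within 15 mm (all of step 7 and contact force between the fingers and carrier_track below 15 N and distance of each of carrier, vial_a, vial_b, wrench, beaker, wash_bottle from where it was at the start of the episode below 0.015 m and angle between carrier's own z axis and vertical below 0.1 rad and linear speed of carrier below 0.02 m/s and value of joint carrier_stop below 0.002 m and distance of makeup from where it was at the start of the episode below 0.01 m); the arm keeps its last pose, push and grip.
It fails at once if the track is pressed hard (over 15 N) (contact force between the fingers and carrier_track above 15 N).
It fails at once if the blue controller is lifted, tipped or shoved (over 15 mm or 0.1 rad) (distance of carrier from where it was at the start of the episode above 0.015 m or angle between carrier's own z axis and vertical above 0.1 rad).
It fails at once if the red stop key is pressed (over 2 mm) (value of joint carrier_stop above 0.002 m).
It fails at once if the white controller is touched or moved (contact force between any of the arm, the fingers and makeup above 1 N or distance of makeup from where it was at the start of the episode above 0.01 m).
It fails at once if a vial, the wrench, the beaker or the bottle is lifted, tipped or shoved (over 15 mm) (distance of any of vial_a, vial_b, wrench, beaker, wash_bottle from where it was at the start of the episode above 0.015 m).
It also fails if it takes over 38 s, if anything falls off the work surface, if the arm or the gripper's body presses on something with over 40 N, if the wrist force passes 120 N, or if a joint passes its speed limit or range.

## Working session

There is one attempt and no reset: what is moved stays moved. The work goes in short steps, Python scripts to look and compute and a tool call to move; the robot and the scene stay as the last step left them, time stands still between calls to the robot, and variables do not carry over. Pictures are saved under pics/ and viewed, about 8 in all and at most 12, crops included, and the job is handed in when it is done.

Besides the shell and the picture viewer there is one more tool, called as name(argument=value, ...) on one line, values as JSON. arm_command: Moves the arm, as the interface text tells. Its arguments: {"type":"object","properties":{"gripper":{"type":"array","items":{"type":"number"}},"slide":{"type":"array","items":{"type":"array","items":{"type":"number"}}},"turn":{"type":"array","items":{"type":"array","items":{"type":"number"}}},"force":{"type":"number"}},"required":["gripper","slide","turn"]}

```bash
mkdir -p pics; cat > h.py <<'E'
import numpy as np, cv2
from workcell import bot, vision, job_done
def px2w(name,pts,z,cm=None):
    c=cm or vision.camera_model(name); K=np.array(c["mtx"]);T=np.array(c["T"])
    d=np.array([c["k1"],0,0,0,0.])
    n=cv2.undistortPoints(np.array(pts,float).reshape(-1,1,2),K,d).reshape(-1,2)
    r=np.c_[n,np.ones(len(n))]@T[:3,:3].T; o=T[:3,3]
    return o+r*((z-o[2])/r[:,2])[:,None]
E
python3 - <<'E'
from h import *
for n in("top","side"):
    cv2.imwrite(f"pics/{n}0.png",cv2.resize(vision.grab_frame(n),(784,588)))
    print(n,vision.camera_model(n))
s=bot.observe();print(s)
E
```

```text
top {'mtx': array([[464.92958659,   0.        , 273.85162264],
       [  0.        , 464.92958659, 202.05742502],
       [  0.        ,   0.        ,   1.        ]]), 'k1': -0.14402455333867192, 'T': array([[-0.00332722, -0.98574673,  0.16820319,  0.35692672],
       [-0.9999627 ,  0.00462048,  0.00729789, -0.01270725],
       [-0.00797105, -0.16817264, -0.98572533,  1.37501104],
       [ 0.        ,  0.        ,  0.        ,  1.        ]])}
side {'mtx': array([[516.66377253,   0.        , 287.54301827],
       [  0.        , 516.66377253, 206.20783406],
       [  0.        ,   0.        ,   1.        ]]), 'k1': -0.07416990878486812, 'T': array([[ 0.9623878 , -0.19149949,  0.19271137,  0.32705753],
       [-0.27135902, -0.64311945,  0.71607378, -0.87122435],
       [-0.01319133, -0.74143463, -0.67089543,  0.89002135],
       [ 0.        ,  0.        ,  0.        ,  1.        ]])}
{'clock': 0.1, 'qpos': array([-1.22519603,  0.52195234, -0.0363182 ,  1.59995347,  0.02122063,
        1.02108176, -0.11279581]), 'qd': array([ 1.92884908e-03, -5.38874518e-04,  2.46003026e-03, -2.01492807e-03,
       -2.57061556e-04,  1.20477413e-03,  3.15262134e-05]), 'joint_efforts': array([ 3.53415155e-03, -9.28485632e+01,  1.98373966e+00, -3.70531511e+01,
        1.81144680e-02,  5.21826121e-03, -8.50344077e-05]), 'position': array([0.25237162, 0.57145452, 0.23078379]), 'tool_rot': array([-3.14058741e+00,  9.21325096e-05,  2.72578843e+00]), 'force': array([-0.22283488,  0.36316069, -0.81256886]), 'moment': array([-0.05707179, -0.01755705, -0.02811267]), 'grip_width': 0.08558071496548053}
```

View pics/top0.png

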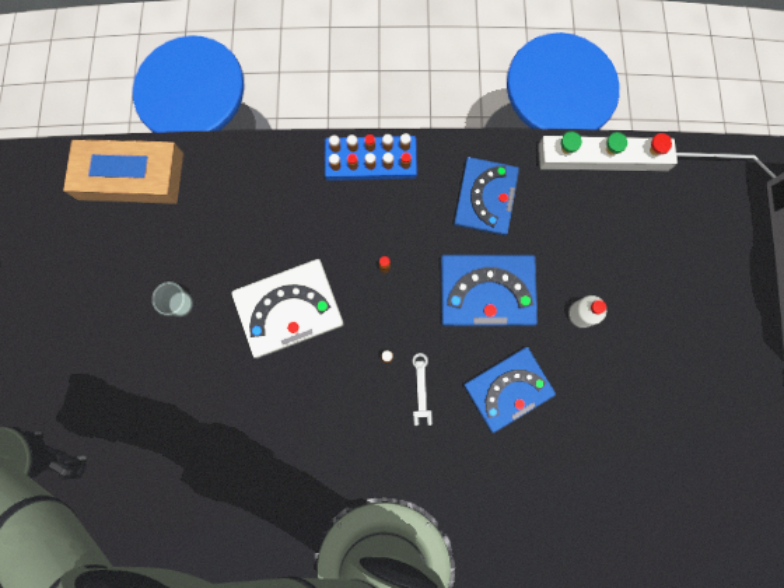

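The top view shows the white unit at (288,308) and three blue units. The middle one at (490,290) is the largest, with its blue dot near (456,300), green near (526,300) and red key at (490,310). The vials are at (385,262) and (387,356), the bottle at (590,310) and the beaker at (172,300).

```bash
python3 - <<'E'
from h import *
im=vision.grab_frame("top")
cr=im[175:240,305:395]
cv2.imwrite("pics/crop.png",cv2.resize(cr,None,fx=8,fy=8,interpolation=cv2.INTER_CUBIC))
f=1/1.4
p=np.array([[456,300],[526,300],[490,274]])*f
print(px2w("top",p,.042)); print(px2w("top",[[490*f,310*f]],.036))
# corners of the three blue units' housings, z=.03
for q in ([[443,256],[536,256],[537,324],[443,324]],[[466,387],[527,349],[555,394],[493,431]]):
    w=px2w("top",np.array(q)*f,.03);print(w.round(3),np.linalg.norm(np.diff(w,axis=0),axis=1))
print(px2w("top",np.array([[385,262],[387,356]])*f,.071),px2w("top",np.array([[598,307]])*f,.12))
E
```

```text
[[ 0.5477298  -0.1530472   0.042     ]
 [ 0.54688808 -0.29926029  0.042     ]
 [ 0.60215611 -0.22549023  0.042     ]]
[[ 0.52720593 -0.2241446   0.036     ]]
[[ 0.643 -0.129  0.03 ]
 [ 0.643 -0.327  0.03 ]
 [ 0.498 -0.323  0.03 ]
 [ 0.499 -0.126  0.03 ]] [0.19834651 0.14508294 0.19700148]
[[ 0.369 -0.171  0.03 ]
 [ 0.446 -0.3    0.03 ]
 [ 0.352 -0.356  0.03 ]
 [ 0.279 -0.225  0.03 ]] [0.14996912 0.10883858 0.1498038 ]
[[ 0.62271936 -0.00648299  0.071     ]
 [ 0.43122865 -0.00976711  0.071     ]] [[ 0.52088128 -0.42617348  0.12      ]]
```

View pics/crop.png

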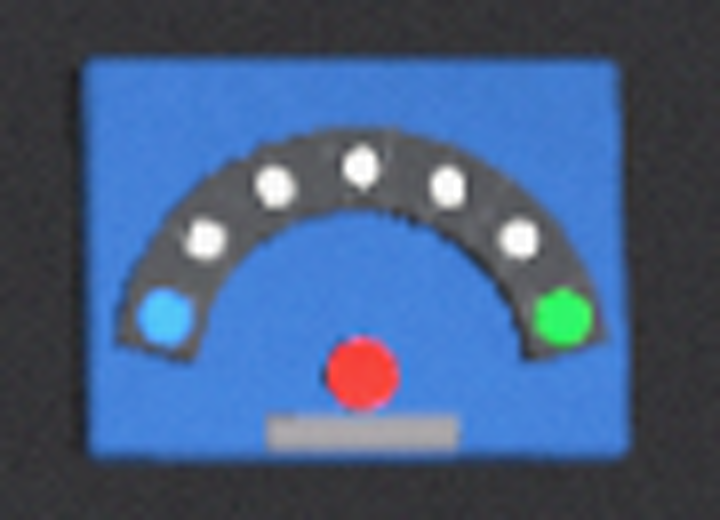

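The 197 x 145 mm footprint fits the 200 x 150 mm unit, so this is the right one. Next I fit the arc and work out the move to above dot 1.

```bash
cat >> h.py <<'E'
from scipy.spatial.transform import Rotation as Rn
def rot(s): return Rn.from_euler("xyz",s["tool_rot"])
def togo(s,p,yaw=np.pi/2):
    R=rot(s); G=Rn.from_euler("xyz",[np.pi,0,yaw])
    return (R.inv().apply(np.array(p)-s["position"])*100).round(2),(R.inv()*G).as_rotvec(degrees=True).round(2)
E
python3 - <<'E'
from h import *
from scipy.optimize import least_squares
c=np.array([[165,318],[206,240],[276,187],[361,166],[447,186],[519,240],[563,318]],float)
w=px2w("top",(c+.5)/8-.5+[305,175],.042)[:,:2]
a=np.radians(75-25*np.arange(7))
f=lambda p:p[:2]+.075*np.c_[np.cos(a+p[2]),np.sin(a+p[2])]
r=least_squares(lambda p:(f(p)-w).ravel(),[.53,-.22,0])
print(w.round(4),r.x,r.fun.reshape(-1,2).round(4)); print(px2w("top",[[(362.5)/8-.5+305,373.5/8-.5+175]],.036))
d=f(r.x);np.save("dots.npy",d);print(d.round(4))
s=bot.observe();print(togo(s,[*d[0],.16]),togo(s,[*d[0],.231]))
E
```

```text
[[ 0.5477 -0.1515]
 [ 0.5762 -0.1671]
 [ 0.5957 -0.1932]
 [ 0.6034 -0.2246]
 [ 0.5958 -0.256 ]
 [ 0.5757 -0.2818]
 [ 0.5468 -0.297 ]] [ 0.52786195 -0.22421139 -0.00502177] [[-0.     -0.0004]
 [ 0.0001  0.0001]
 [ 0.0003  0.0003]
 [-0.0005  0.    ]
 [-0.0001 -0.0002]
 [ 0.0001 -0.0001]
 [ 0.0001  0.0002]]
[[ 0.52791617 -0.22361601  0.036     ]]
[[ 0.5476 -0.1519]
 [ 0.5764 -0.167 ]
 [ 0.596  -0.1929]
 [ 0.6029 -0.2246]
 [ 0.5957 -0.2562]
 [ 0.5758 -0.2819]
 [ 0.5469 -0.2968]]
(array([-56.23, -54.24,   7.14]), array([-4.000e-02,  3.000e-02,  6.618e+01])) (array([-5.623e+01, -5.425e+01,  4.000e-02]), array([-4.000e-02,  3.000e-02,  6.618e+01]))
```

The fit is within 0.5 mm and the red key agrees. Moving above dot 1 at constant height with the gripper closing.

arm_command(gripper=[0, 0, 0, 0, 0], slide=[[-4, -3.9, 0], [-8, -7.7, 0], [-12, -11.6, 0], [-16, -15.4, 0], [-20, -19.3, 0]], turn=[[0, 0, 6], [0, 0, 12], [0, 0, 18], [0, 0, 24], [0, 0, 30]], force=20)

```text
clock: 0.78
position: [0.3579, 0.3127, 0.2313]
tool_rot: [3.141, -0.0, 2.199]
force: [0.2, -0.1, -0.0]
grip_width: -0.0001
```

```bash
cat > t.py <<'E'
from h import *
import sys
d=np.load("dots.npy");s=bot.observe();i=int(sys.argv[1])
print(s["clock"],s["position"].round(4),s["tool_rot"].round(3),s["force"].round(2),s["grip_width"].round(4),togo(s,[*d[i],float(sys.argv[2])]))
E
python3 t.py 0 .231
```

```text
Traceback (most recent call last):
  File "t.py", line 4, in <module>
    print(s["clock"],s["position"].round(4),s["tool_rot"].round(3),s["force"].round(2),s["grip_width"].round(4),togo(s,[*d[i],float(sys.argv[2])]))
                                                                                       ^^^^^^^^^^^^^^^^^^^^^
AttributeError: 'float' object has no attribute 'round'
```

```bash
sed -i 's/s\["grip_width"\].round(4)/round(float(s["grip_width"]),4)/' t.py; python3 t.py 0 .231
```

```text
0.775 [0.3579 0.3127 0.2313] [ 3.141 -0.     2.199] [ 0.2  -0.08 -0.04] -0.0001 (array([-4.874e+01, -1.193e+01,  3.000e-02]), array([ 1.000e-02, -1.000e-02,  3.598e+01]))
```

arm_command(gripper=[0, 0, 0, 0, 0], slide=[[-5, -1.2, 0], [-10, -2.4, 0], [-15, -3.6, 0], [-20, -4.8, 0], [-25, -6, 0]], turn=[[0, 0, 6], [0, 0, 12], [0, 0, 18], [0, 0, 24], [0, 0, 30]])

```text
clock: 1.4
position: [0.457, 0.0756, 0.2314]
tool_rot: [3.141, -0.0, 1.675]
force: [0.3, 0.5, -0.4]
grip_width: -0.0
```

```bash
python3 t.py 0 .231
```

```text
1.4 [0.457  0.0756 0.2314] [ 3.141 -0.     1.675] [ 0.25  0.5  -0.42] -0.0 (array([-23.57,   6.64,   0.04]), array([ 0.01, -0.01,  5.99]))
```

arm_command(gripper=[0, 0, 0, 0, 0], slide=[[-6, 1.7, 0], [-12, 3.4, 0], [-18, 5, 0], [-23.6, 6.6, 0], [-23.6, 6.6, 0]], turn=[[0, 0, 2], [0, 0, 4], [0, 0, 6], [0, 0, 6], [0, 0, 6]])

```text
clock: 2.02
position: [0.5477, -0.1549, 0.2309]
tool_rot: [-3.141, 0.002, 1.568]
force: [0.4, 0.8, -0.4]
grip_width: -0.0
```

```bash
python3 t.py 0 .062; python3 - <<'E'
from h import *
c=vision.camera_model("wrist");im=vision.grab_frame("wrist");cv2.imwrite("pics/w1.png",cv2.resize(im,(784,588)))
d=np.load("dots.npy");T=np.array(c["T"]);Ti=np.linalg.inv(T)
p=np.c_[d,np.full(7,.042)]
q,_=cv2.projectPoints(p,cv2.Rodrigues(Ti[:3,:3])[0],Ti[:3,3],c["mtx"],np.array([c["k1"],0,0,0,0.]))
print((q.reshape(-1,2)*1.4).round(0).tolist())
E
```

```text
2.025 [ 0.5477 -0.1549  0.2309] [-3.141e+00  2.000e-03  1.568e+00] [ 0.42  0.78 -0.35] -0.0 (array([ 0.34, -0.  , 16.89]), array([-0.02,  0.11, -0.15]))
[[392.0, 248.0], [431.0, 268.0], [455.0, 300.0], [462.0, 338.0], [452.0, 374.0], [426.0, 402.0], [392.0, 417.0]]
```

View pics/w1.png

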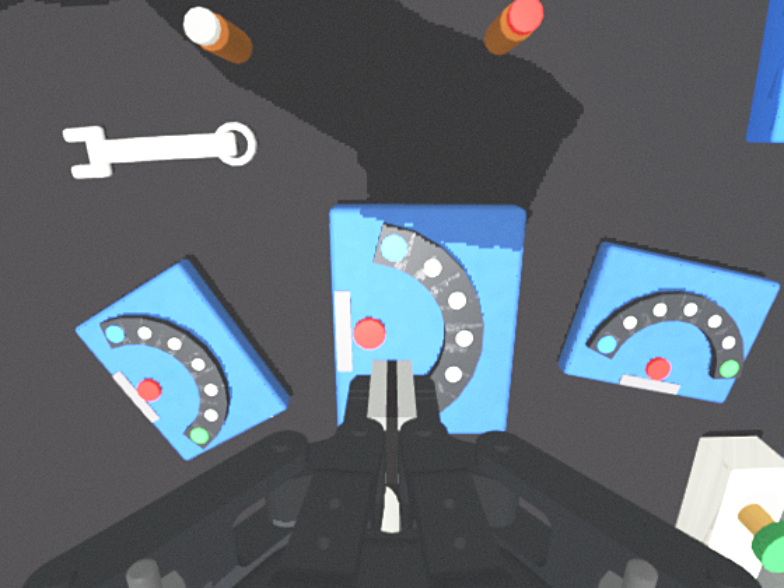

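The wrist view shows dot 1 at (394,247) and dot 4 at (464,338). The predictions were (392,248) and (462,338), so positions agree within about 1 mm. Descending to just above the track.

arm_command(gripper=[0, 0, 0, 0, 0], slide=[[0, 0, 5], [0, 0, 10], [0, 0, 14], [0, 0, 16.9], [0, 0, 16.9]], turn=[[0, 0, 0], [0, 0, 0], [0, 0, 0], [0, 0, 0], [0, 0, 0]])

```text
clock: 2.7
position: [0.5464, -0.1489, 0.0609]
tool_rot: [-3.138, -0.001, 1.575]
force: [-0.7, -0.7, -0.2]
grip_width: -0.0
```

arm_command(gripper=[0, 0], slide=[[0, 0, 0], [0, 0, 0]], turn=[[0, 0, 0], [0, 0, 0]])

```text
clock: 2.95
position: [0.5483, -0.1501, 0.0637]
tool_rot: [3.14, 0.0, 1.574]
force: [0.5, 0.5, -0.5]
grip_width: 0.0
```

```bash
python3 t.py 0 .042
```

```text
2.95 [ 0.5483 -0.1501  0.0637] [3.14  0.    1.574] [ 0.49  0.48 -0.51] 0.0 (array([-0.17, -0.07,  2.17]), array([0.11, 0.01, 0.2 ]))
```

arm_command(gripper=[0, 0, 0, 0, 0], slide=[[-0.1, -0.1, 0.6], [-0.15, -0.1, 1.2], [-0.15, -0.1, 1.7], [-0.15, -0.1, 1.7], [-0.15, -0.1, 1.7]], turn=[[0, 0, 0], [0, 0, 0], [0, 0, 0], [0, 0, 0], [0, 0, 0]])

```text
clock: 3.58
position: [0.5466, -0.1519, 0.0453]
tool_rot: [-3.142, 0.0, 1.574]
force: [-0.0, -0.6, 0.1]
grip_width: 0.0
```

```bash
python3 t.py 0 .042
```

```text
3.575 [ 0.5466 -0.1519  0.0453] [-3.142  0.     1.574] [-0.03 -0.57  0.11] 0.0 (array([0.  , 0.1 , 0.33]), array([-0.  ,  0.  ,  0.17]))
```

arm_command(gripper=[0, 0, 0, 0, 0], slide=[[0, 0.1, 0.2], [0, 0.1, 0.4], [0, 0.1, 0.5], [0, 0.1, 0.6], [0, 0.1, 0.6]], turn=[[0, 0, 0], [0, 0, 0], [0, 0, 0], [0, 0, 0], [0, 0, 0]])

```text
clock: 4.2
position: [0.5478, -0.1519, 0.0394]
tool_rot: [3.141, 0.0, 1.574]
force: [1.4, 0.4, 3.8]
grip_width: -0.0002
```

```bash
python3 t.py 0 .038
```

```text
4.2 [ 0.5478 -0.1519  0.0394] [3.141 0.    1.574] [1.36 0.42 3.81] -0.0002 (array([ 0.  , -0.01,  0.14]), array([0.02, 0.  , 0.18]))
```

Contact is light: 3.8 N with about 2.6 mm of sink. Listing the arc waypoints (tool x = world y, tool y = world x) relative to dot 1.

```bash
python3 - <<'E'
from h import *
a=np.radians(75-.29-6.25*np.arange(25));p=7.5*np.c_[np.sin(a),np.cos(a)]
for i in range(0,25,5):print(i,(p[i+1:i+6]-p[i]).round(2).tolist())
E
```

```text
0 [[-0.26, 0.78], [-0.6, 1.52], [-1.02, 2.22], [-1.51, 2.87], [-2.08, 3.47]]
5 [[-0.62, 0.53], [-1.3, 0.99], [-2.02, 1.37], [-2.78, 1.67], [-3.57, 1.89]]
10 [[-0.81, 0.13], [-1.62, 0.17], [-2.44, 0.12], [-3.25, -0.02], [-4.03, -0.24]]
15 [[-0.76, -0.31], [-1.48, -0.7], [-2.15, -1.16], [-2.77, -1.7], [-3.32, -2.3]]
20 [[-0.49, -0.66], [-0.9, -1.36], [-1.23, -2.11], [-1.48, -2.89]]
```

arm_command(gripper=[0, 0, 0, 0, 0], slide=[[-0.26, 0.78, 0], [-0.6, 1.52, 0], [-1.02, 2.22, 0], [-1.51, 2.87, 0], [-2.08, 3.47, 0]], turn=[[0, 0, 0], [0, 0, 0], [0, 0, 0], [0, 0, 0], [0, 0, 0]])

```text
clock: 4.82
position: [0.5828, -0.1729, 0.0393]
tool_rot: [-3.142, -0.0, 1.574]
force: [-1.8, 1.4, 2.5]
grip_width: -0.0003
```

```bash
python3 t.py 1 .039
```

```text
4.825 [ 0.5828 -0.1729  0.0393] [-3.142 -0.     1.574] [-1.77  1.36  2.49] -0.0003 (array([ 0.59, -0.64,  0.03]), array([-0.  , -0.  ,  0.18]))
```

Tracking is within 0.5 mm. Continuing.

arm_command(gripper=[0, 0, 0, 0, 0], slide=[[-0.62, 0.53, 0], [-1.3, 0.99, 0], [-2.02, 1.37, 0], [-2.78, 1.67, 0], [-3.57, 1.89, 0]], turn=[[0, 0, 0], [0, 0, 0], [0, 0, 0], [0, 0, 0], [0, 0, 0]])

```text
clock: 5.45
position: [0.6016, -0.2087, 0.0393]
tool_rot: [3.141, 0.0, 1.574]
force: [-0.9, 1.2, 2.5]
grip_width: -0.0
```

```bash
python3 t.py 3 .039;python3 - <<'E'
from h import *
cr=vision.grab_frame("top")[165:250,295:405]
cv2.imwrite("pics/mid.png",cv2.resize(cr,None,fx=7,fy=7,interpolation=cv2.INTER_CUBIC))
E
```

```text
5.45 [ 0.6016 -0.2087  0.0393] [3.141 0.    1.574] [-0.91  1.16  2.49] -0.0 (array([-1.58,  0.12,  0.03]), array([0.01, 0.  , 0.18]))
```

View pics/mid.png

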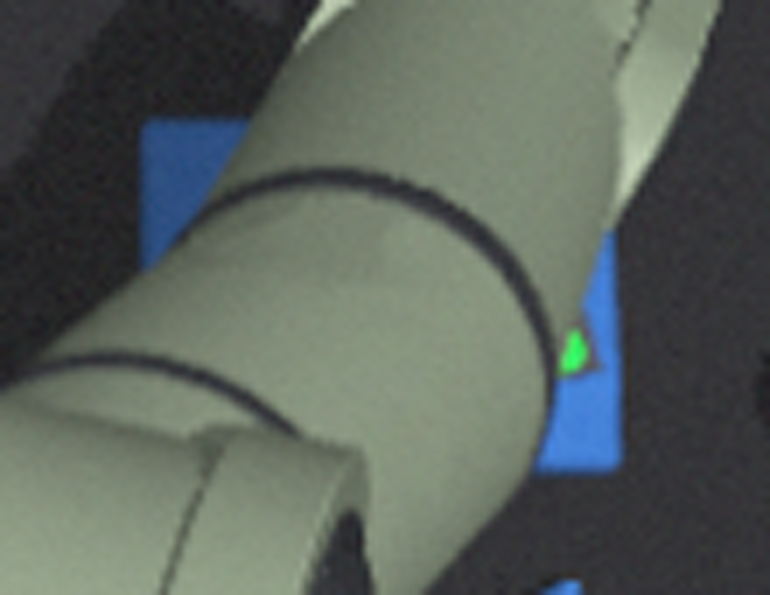

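The arm covers most of the unit, but its corners at (143,120) and (622,470) map to the same pixels as before the contact, so it has not moved. Continuing.

arm_command(gripper=[0, 0, 0, 0, 0], slide=[[-0.81, 0.13, 0], [-1.62, 0.17, 0], [-2.44, 0.12, 0], [-3.25, -0.02, 0], [-4.03, -0.24, 0]], turn=[[0, 0, 0], [0, 0, 0], [0, 0, 0], [0, 0, 0], [0, 0, 0]])

```text
clock: 6.12
position: [0.599, -0.2491, 0.0393]
tool_rot: [3.141, 0.0, 1.574]
force: [0.9, 2.1, 2.4]
grip_width: -0.0
```

```bash
python3 t.py 4 .039
```

```text
6.125 [ 0.599  -0.2491  0.0393] [3.141 0.    1.574] [0.95 2.07 2.38] -0.0 (array([-0.71, -0.33,  0.03]), array([0.01, 0.  , 0.17]))
```

arm_command(gripper=[0, 0, 0, 0, 0], slide=[[-0.76, -0.31, 0], [-1.48, -0.7, 0], [-2.15, -1.16, 0], [-2.77, -1.7, 0], [-3.32, -2.3, 0]], turn=[[0, 0, 0], [0, 0, 0], [0, 0, 0], [0, 0, 0], [0, 0, 0]])

```text
clock: 6.75
position: [0.5758, -0.2822, 0.0393]
tool_rot: [3.142, 0.0, 1.574]
force: [0.9, 1.5, 3.2]
grip_width: -0.0001
```

```bash
python3 t.py 6 .039
```

```text
6.75 [ 0.5758 -0.2822  0.0393] [3.142 0.    1.574] [0.93 1.46 3.2 ] -0.0001 (array([-1.45, -2.89,  0.03]), array([0.  , 0.01, 0.17]))
```

arm_command(gripper=[0, 0, 0, 0, 0], slide=[[-0.49, -0.66, 0], [-0.9, -1.36, 0], [-1.23, -2.11, 0], [-1.45, -2.89, 0], [-1.45, -2.89, 0]], turn=[[0, 0, 0], [0, 0, 0], [0, 0, 0], [0, 0, 0], [0, 0, 0]])

```text
clock: 7.38
position: [0.5464, -0.2968, 0.0393]
tool_rot: [-3.141, 0.0, 1.573]
force: [-1.3, -0.9, 3.0]
grip_width: -0.0002
```

arm_command(gripper=[0, 0, 0], slide=[[0, 0, 0], [0, 0, 0], [0, 0, 0]], turn=[[0, 0, 0], [0, 0, 0], [0, 0, 0]])

```text
clock: 7.75
position: [0.5473, -0.2963, 0.0392]
tool_rot: [-3.141, 0.0, 1.574]
force: [-1.8, -1.2, 2.3]
grip_width: 0.0002
```

```bash
python3 t.py 6 .039;python3 - <<'E'
from h import *
cv2.imwrite("pics/end.png",np.hstack([cv2.resize(vision.grab_frame(n),(400,300)) for n in("wrist","side")]))
E
```

```text
7.75 [ 0.5473 -0.2963  0.0392] [-3.141  0.     1.574] [-1.83 -1.24  2.31] 0.0002 (array([-0.04, -0.04,  0.02]), array([-0.01,  0.  ,  0.18]))
```

View pics/end.png

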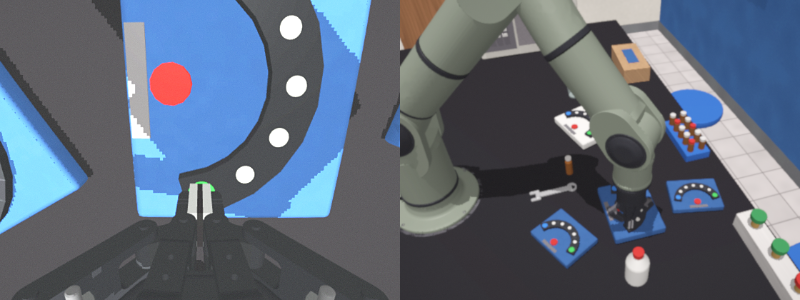

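The wrist view shows the fingertips on the green dot at (202,186). The red key at (170,84) is clear of the arm. In the side view the bottle, wrench and visible vial are standing undisturbed. Handing in.

```bash
python3 -c "
from h import *
print(job_done())"
```

```text
the job is handed in; nothing more can be done
None
```

I slid the closed fingertips along the blue controller's track from the blue dot over every white dot to the green dot. I then handed in the job at 7.85 s with the tips still resting on green.

- **Contact:** measured vertical force at the readings taken along the track was 2.3–3.8 N with 2–3 mm of sink. I did not sample the force between those readings. The last reading was 2.3 N, with the fingertips within 1 mm of my estimate of the green dot.
- **Controller:** a top-view check partway along showed its two visible corners at the same pixels as before. The final wrist view agrees, with the red key clear of the arm.
- **Surroundings:** the bottle, wrench and one vial look undisturbed in the last picture. I did not measure their positions again. The other vial and the beaker were not visible in it, but the arm crossed at 0.23 m, well above both.

No check failed or disagreed. The hand-in reports no verdict.

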